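# Drop a removed security tag through the sprung flap

### The job

At the shop checkout a white security tag has just been taken off a garment and lies on top of the steel tag station. Press the station's sprung drop flap down with one finger and, while holding it open, push the tag in with the other finger so that it drops into the box; let the flap spring shut only once the tag has fallen inside. Only push the tag, do not pick it up, leave the mug, pen pot and stapler where they are, and finish with the flap closed.

Things in the scene. Friction and masses are not known exactly. Their poses are not given: they have to be found in the camera images.
- station: Tag station: grey steel box with a painted deck, 160 (its x) x 400 (its y) x 130 mm high, fixed to the counter; origin at the centre of its underside, z up, deck at z = 130 mm. From its -y end to its +y end: detacher puck, landing where the tag lies, drop opening with flap, 25 mm of deck. Under the deck it is hollow all along: 3 mm sheet, floor at z = 3 mm.
- detacher (a point): Centre of the round steel detacher puck on the deck, at its foot (station x = 0, y = -145 mm, z = 130 mm). 60 mm across, 10 mm high, fixed. Not used in this job.
- opening (a point): Centre of the drop opening, at deck height (station x = 0, y = 120 mm, z = 130 mm). The opening is 100 mm wide (station x = -50 to 50) and 110 mm long (station y = 65 to 175) and is covered by the flap. Same axes as the station. Two upstand rims, 4 mm thick and 8 mm high, flank landing and opening at station x = -54 and 54 mm, y = -88 to 194 mm.
- flap (a joint): Opening angle of the flap (rad): 0 shut, flush with the deck; 1.15 fully open, in the box. Steel plate 96 mm wide, 108 mm long, 3 mm thick, hinged along the far (+y) end of the opening (axis: station x, at y = 175, z = 130 mm). A spring drives it shut: 1.7 N down on the free edge starts it, 5 N at half its length holds it at 0.8 rad. Let go, it shuts in 0.5 s. The tag is too light to open it.
- flap_edge (a point): Middle of the flap's free edge, on its upper face; it moves with the flap. Shut, it lies at station x = 0, y = 67, z = 130 mm, next to the landing.
- tag_center (a point): Security tag: white plastic shell, 50 mm (its x) by 42 mm (its y) by 12 mm high with rounded edges, lying flat, with a round dome 20 to 26 mm across and 10 mm high on its top; 20 g, slides easily. This point is the centre of the shell, 6 mm above the deck; z is up.
- mug: White mug, 82 mm across, 95 mm high, with a handle; origin at the centre of its underside. Stands on the counter. Leave it alone.
- penpot: Wooden pen pot, 76 mm across, 100 mm high, with pens reaching to 146 mm; origin at the centre of its underside. Stands on the counter. Leave it alone.
- stapler: Black stapler, 135 mm long (its y), 40 mm wide, 53 mm high; origin at the centre of its underside. Lies on the counter. Leave it alone.
There are look-alikes about, which are no part of the job. Of the things that look like the part that bears tag_center, the smallest one is meant.

How it is judged:
By the outcome, as a careful person would: the job done as asked, in the order asked, and still so for the second after the job is handed in, with the robot touching nothing.
It also fails if it takes over 42 s, if anything falls off the work surface, if the arm or the gripper's body presses on something with over 40 N, if the wrist force passes 120 N, or if a joint passes its speed limit or range.

### The arm

A 6-joint arm with a two-finger parallel gripper is mounted at the origin on the work surface. World frame = base frame: x ahead of the robot, y to its left, z up, the work surface at z = 0. Lengths are in m, angles in degrees, forces in N, time in s.
With the tool pointing down it reaches from about 0.325 to 0.85 m from the base axis. Payload 15.5 kg.
Tool frame: the origin (TCP) lies midway between the tips of the shut fingers; the grasp point (between the pads) lies 19 mm behind it; z points along the fingers, y is the line along which they close (so a half turn about z gives the same grasp; the last joint's range is limited). The gripper opens to 91 mm and grips with 3 to 60 N. Pads are 32 mm wide; open, the fingers measure 118 mm over their backs; the gripper's body (76 mm by 178 mm) begins 60 mm behind the grasp point.
Start: joints at [-71.935, 28.281, 77.091, -0, 74.628, -5.472], TCP at [0.25, -0.573, 0.214] pointing down, gripper open.
Joint ranges: [-166.48, 166.48], [-47.26, 123.95], [12.59, 153.08], [-70.14, 250.14], [6.76, 159.57], [-176.63, 176.63]. Speed limits (degrees/s): [108.29, 108.29, 147.25, 172.46, 172.46, 172.46].

### API

Orientations are given as a 3x3 rotation matrix whose columns are the frame's x, y, z axes.
In Python, from bench import ctrl gives the robot as it stands. The module is installed in compiled form; this text tells all that it offers. Calls block until the motion is done:
- ctrl.goto(position, orientation): joint-space move of the TCP to a pose.
- ctrl.move_l(position, vel=0.15, ori=None, contact_N=None): straight line of the TCP; ori=None keeps the orientation; vel is the mean speed in m/s. With contact_N (N) it stops when the force on the tool has changed by that much, and returns True; else False.
- ctrl.movej(angles): joint-space move.
- ctrl.command_gripper(opening): opening from 0.0 (shut) to 1.0 (fully open); the grip force is fixed at half the most; returns when the fingers have stopped.
- ctrl.sleep(seconds).
- ctrl.ik(position, orientation): joint angles nearest the present ones, or None.
- ctrl.read_camera(name): name is "scene" or "top" or "wrist"; returns the picture (480x640x3 uint8, blue, green, red); there is no depth.
- ctrl.camera_params(name): a dict with "fx", "fy", "cx", "cy" (pixels), "D" ([k1, k2, p1, p2, k3] as OpenCV has them; the pictures are not rectified), "pose" (4x4, takes a point from camera to world coordinates); the wrist camera has in their place "T_tool_cam" (4x4, takes a point from camera to tool coordinates, whose origin is the TCP and whose axes are the flange's). Camera axes: x right, y up, looking along -z (the intrinsics and any distortion apply to the point x, -y, -z); pixel columns grow to the right and rows downward; lengths in m; the calibration is good to about 2 mm. A picture is of the moment at which its call begins: read the wrist's pose just before it. camera_params takes no time and is no camera call.
A pose or a line that the arm cannot do raises ctrl.MotionError and nothing moves.
- ctrl.sign_off(): hands the job in; it is judged then, once.
Readings, each from a call of its own:
- ctrl.current_t(): time.
- ctrl.current_q(): joint angles.
- ctrl.current_dq(): joint speeds.
- ctrl.current_effort(): joint torques, N m.
- ctrl.current_tool_pos(): TCP position.
- ctrl.current_eef_rot(): TCP orientation.
- ctrl.current_contact_force(): force on the tool from outside, world axes, zero at the start.
- ctrl.current_wrist_torque(): the same for the moment, N m.
- ctrl.current_grip_width(): opening from 0.0 (shut) to 1.0 (fully open).
- ctrl.current_grasp_force(): force on a finger pad.
Only numpy, scipy, OpenCV 4.12 (cv2) and the standard library are available. Lean on these libraries where they do the work, as an engineer would, in place of code of your own. Each camera call takes 0.05 s, during which the arm holds its last target. There are 200 camera calls.

## Working session

There is one attempt and no reset: what is moved stays moved. The work goes in short steps, each a Python script; the robot and the scene stay as the last script left them, time stands still between calls to the robot, and variables do not carry over. Pictures are saved under pics/ and viewed, at most 10 in all, crops included, and the job is handed in when it is done.

```bash
mkdir -p pics; python3 - <<'E'
from bench import ctrl
import cv2,numpy as np
a=ctrl.read_camera("scene");b=ctrl.read_camera("top")
cv2.imwrite("pics/scene.png",a);cv2.imwrite("pics/top.png",b)
for n in("scene","top","wrist"):
    print(n,{k:np.round(v,4).tolist() for k,v in ctrl.camera_params(n).items()})
print(ctrl.current_t(),ctrl.current_eef_rot())
E
```

```text
scene {'fx': 469.0406, 'fy': 469.0406, 'cx': 313.8812, 'cy': 241.7203, 'D': [-0.0767, 0.0, 0.0, 0.0, 0.0], 'pose': [[0.8121, -0.3724, 0.4493, 0.9959], [0.5832, 0.4892, -0.6486, -0.5504], [0.0218, 0.7887, 0.6144, 0.6494], [0.0, 0.0, 0.0, 1.0]]}
top {'fx': 592.469, 'fy': 592.469, 'cx': 321.9332, 'cy': 245.8875, 'D': [-0.0327, 0.0, 0.0, 0.0, 0.0], 'pose': [[0.0206, 0.994, -0.1077, 0.4811], [-0.9994, 0.0235, 0.0256, 0.0339], [0.0279, 0.1071, 0.9939, 1.1148], [0.0, 0.0, 0.0, 1.0]]}
wrist {'fx': 386.7201, 'fy': 386.7201, 'cx': 317.1781, 'cy': 243.8228, 'D': [-0.0709, 0.0, 0.0, 0.0, 0.0], 'T_tool_cam': [[-0.0003, 0.9555, 0.2951, 0.0845], [1.0, 0.0001, 0.0006, 0.0002], [0.0005, 0.2951, -0.9555, -0.1715], [0.0, 0.0, 0.0, 1.0]]}
0.1 [[ 9.16792216e-01  3.99364412e-01 -3.13415483e-04]
 [ 3.99364514e-01 -9.16791635e-01  1.04039232e-03]
 [ 1.28158976e-04 -1.07899061e-03 -9.99999410e-01]]
```

View pics/scene.png

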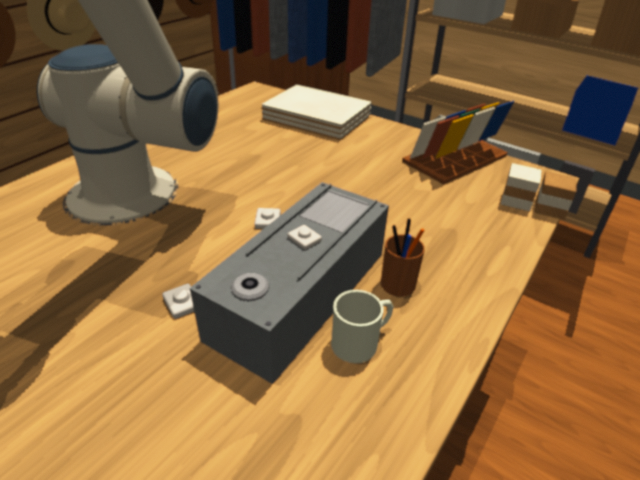

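View pics/top.png

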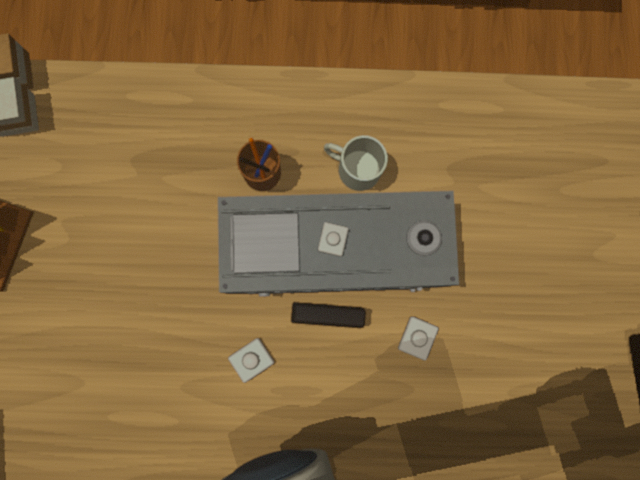

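Top: station deck spans about (219..458, 193..292), with the flap at (265,243) and the puck at (425,238). Three tag-like things: (333,239) on the deck, and (251,360) and (419,338) on the counter. The deck one looks smallest and lies on the landing. I'll confirm with one crop and size measurements.

```bash
cat > h.py <<'E'
import cv2,numpy as np
from bench import ctrl
def ray(cam,uv,pose=None):
    p=ctrl.camera_params(cam); K=np.array([[p['fx'],0,p['cx']],[0,p['fy'],p['cy']],[0,0,1]])
    n=cv2.undistortPoints(np.array(uv,float).reshape(-1,1,2),K,np.array(p['D']))[:,0]
    T=np.array(p['pose']) if pose is None else pose
    d=np.c_[n[:,0],-n[:,1],-np.ones(len(n))]@T[:3,:3].T
    return T[:3,3],d/np.linalg.norm(d,axis=1)[:,None]
def onz(cam,uv,z,pose=None):
    o,d=ray(cam,uv,pose); return o+d*((z-o[2])/d[:,2])[:,None]
def tri(o1,d1,o2,d2):
    A=np.stack([d1,-d2],1); s=np.linalg.lstsq(A,o2-o1,rcond=None)[0]
    a,b=o1+s[0]*d1,o2+s[1]*d2; return (a+b)/2,np.linalg.norm(a-b)
def white(img):
    hsv=cv2.cvtColor(img,cv2.COLOR_BGR2HSV); return cv2.inRange(hsv,(0,0,150),(180,60,255))
E
python3 - <<'E'
from h import *
t=cv2.imread("pics/top.png");s=cv2.imread("pics/scene.png")
a=cv2.resize(t[180:385,205:470],None,fx=3,fy=2.9);cv2.imwrite("pics/c1.png",cv2.resize(t[182:382,212:472],(780,600),interpolation=cv2.INTER_CUBIC))
cv2.imwrite("pics/c2.png",cv2.resize(s[175:375,150:410],(780,600),interpolation=cv2.INTER_CUBIC))
for n,im in(("top",t),("scene",s)):
    c,_=cv2.findContours(white(im),0,1)
    for k in c:
        if 100<cv2.contourArea(k)<3000:
            r=cv2.minAreaRect(k);
            if n=="top":
                for z in(.012,.142):
                    q=onz("top",cv2.boxPoints(r),z); print(z,np.round(np.linalg.norm(q-np.roll(q,1,0),axis=1)[:2]*1e3),np.round(q.mean(0),3),end=' ')
            print(n,np.round(r[0]),np.round(r[1]))
E
```

```text
0.012 [52. 64.] [0.387 0.133 0.012] 0.142 [46. 57.] [0.398 0.121 0.142] top [250. 360.] [29. 36.]
0.012 [53. 61.] [ 0.434 -0.177  0.012] 0.142 [46. 54.] [ 0.44  -0.152  0.142] top [418. 337.] [28. 33.]
0.012 [44. 53.] [ 0.615 -0.014  0.012] 0.142 [39. 47.] [ 0.599 -0.008  0.142] top [333. 239.] [24. 28.]
0.012 [ 86. 102.] [ 0.77  -0.064  0.012] 0.142 [76. 90.] [ 0.736 -0.052  0.142] top [360. 159.] [44. 53.]
0.012 [78. 33.] [0.871 0.617 0.012] 0.142 [69. 29.] [0.825 0.548 0.142] top [ 6. 98.] [39. 17.]
scene [360. 309.] [54. 35.]
scene [180. 299.] [24. 29.]
scene [250. 284.] [22. 32.]
scene [304. 234.] [30. 19.]
scene [268. 217.] [25. 16.]
scene [334. 211.] [58. 34.]
scene [162. 182.] [29. 21.]
scene [525. 173.] [31. 14.]
scene [316. 104.] [102.  29.]
scene [183.  79.] [15. 33.]
scene [113.  80.] [19. 30.]
```

View pics/c1.png

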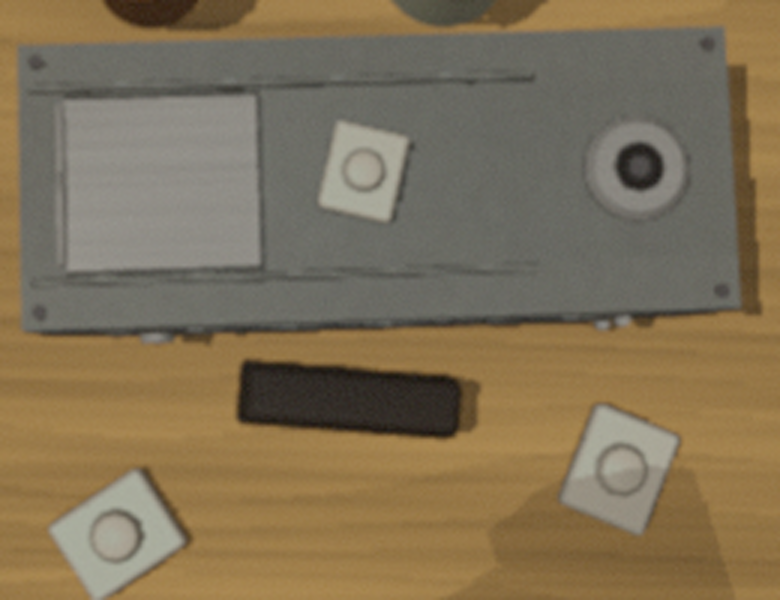

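View pics/c2.png

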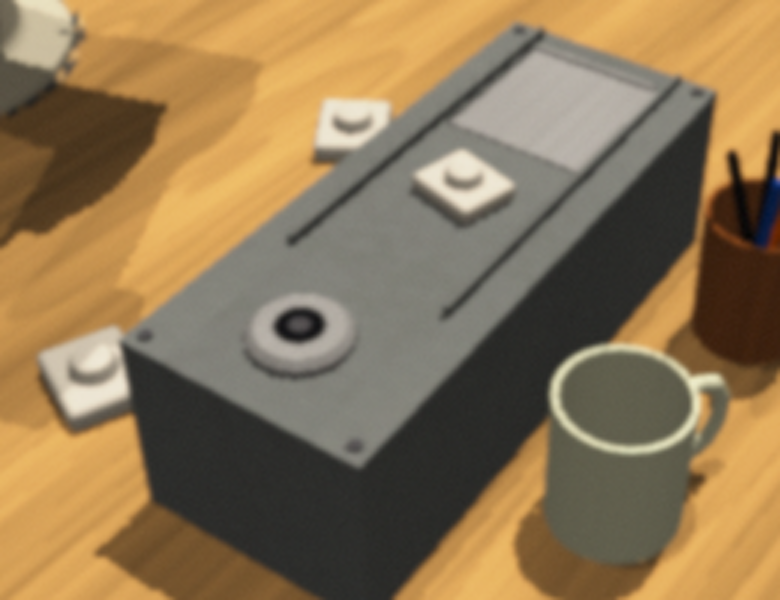

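The crop confirms the deck tag: about 47 x 39 mm by its mask at deck height, while the counter ones are about 62 x 52 mm. It is the smallest and lies on the landing. Next I triangulate the deck bolts, puck, tag and flap edge.

```bash
python3 - <<'E'
from h import *
T=lambda u,v:(212+(u+.5)/3-.5,182+(v+.5)/3-.5)
S=lambda u,v:(150+(u+.5)/3-.5,175+(v+.5)/3-.5)
P={'b+x-y':((707,44),(355,446)),'b-x-y':((721,290),(145,335)),'b+x+y':((37,62),(697,93)),'b-x+y':((39,313),(519,31)),
'flap+x':((259,95),(580,171)),'flap-x':((263,266),(452,122)),'dome':((364,169),(463,175)),'tagA':((411,136),(514,186)),'tagB':((391,221),(465,217)),'tagC':((319,205),(414,181)),'tagD':((337,121),(464,149)),
'C+x-y':((722,28),(360,467)),'C-x-y':((740,308),(122,345)),'C-x+y':((22,330),(520,24)),'C+x+y':((19,45),(714,96))}
R={}
for k,(a,b) in P.items():
    o1,d1=ray('top',[T(*a)]);o2,d2=ray('scene',[S(*b)])
    p,e=tri(o1,d1[0],o2,d2[0]);R[k]=p;print(k,np.round(p*1e3,1),'gap',round(e*1e3,1),'top@130',np.round(onz('top',[T(*a)],.13)[0,:2]*1e3,1),'sc@130',np.round(onz('scene',[S(*b)],.13)[0,:2]*1e3,1))
E
```

```text
b+x-y [ 677.3 -202.8  131.3] gap 0.2 top@130 [ 677.6 -203. ] sc@130 [ 676.4 -202. ]
b-x-y [ 538.  -210.2  131.9] gap 0.4 top@130 [ 538.3 -210.6] sc@130 [ 536.2 -209.1]
b+x+y [657.4 174.5 131.7] gap 0.5 top@130 [657.5 174.6] sc@130 [656.4 177.1]
b-x+y [517.1 167.9 131.2] gap 0.2 top@130 [517.3 168.1] sc@130 [515.9 169.5]
flap+x [642.5  50.7 133.1] gap 2.8 top@130 [641.9  49.9] sc@130 [641.4  55.3]
flap-x [547.1  46.2 132. ] gap 3.1 top@130 [546.   45.3] sc@130 [546.5  49.6]
dome [599.3  -9.2 146.2] gap 0.6 top@130 [601.5  -9.7] sc@130 [586.3   8. ]
tagA [628.5 -24.9 160. ] gap 29.6 top@130 [620.8 -35.7] sc@130 [617.7  17.9]
tagB [586.9 -16.8 112.3] gap 31.5 top@130 [572.7 -25.3] sc@130 [612.  -24.5]
tagC [570.    4.7 121.7] gap 30.7 top@130 [580.7  15. ] sc@130 [566.1 -15. ]
tagD [611.6  -2.  168.4] gap 28.2 top@130 [628.2   5.9] sc@130 [570.5  30.3]
C+x-y [ 687.1 -211.4  130.5] gap 0.5 top@130 [ 687.1 -211.7] sc@130 [ 687.  -210.9]
C-x-y [ 529.3 -221.1  127.8] gap 2.1 top@130 [ 528.5 -221.3] sc@130 [ 532.1 -221.8]
C-x+y [509.  178.2 129. ] gap 3.1 top@130 [507.7 177.1] sc@130 [511.  177.9]
C+x+y [666.5 184.8 127.8] gap 1.8 top@130 [666.9 185. ] sc@130 [667.3 180.9]
```

Deck height is 128–132 mm and the bolts give the station at (597.5, -17.5) mm with yaw 3.1°. The flap edge is within 2 mm of prediction and the tag is near station (2, 8). Plan: tilt the gripper along station y so the front finger opens the flap while the rear finger stays just above the deck behind the tag. I'll check IK, hover and look from near.

```bash
cat >> h.py <<'E'
yaw=np.radians(3.09); C=np.array([.5975,-.0175,0])
Rs=np.array([[np.cos(yaw),-np.sin(yaw),0],[np.sin(yaw),np.cos(yaw),0],[0,0,1]])
def pose(xs,yr,zr,phi,g=91.):   # rear pad inner tip edge at station (xs,yr,zr) mm, tilt phi deg -> TCP pose
    f=np.radians(phi); c,s=np.cos(f),np.sin(f); yd=np.array([0,c,-s]); z=np.array([0,-s,-c]); y=-yd
    R=np.c_[np.cross(y,z),y,z]
    return C+Rs@((np.array([xs,yr,zr])+g/2*yd)/1e3), Rs@R
def st(p): return (np.asarray(p)-C)@Rs*1e3
E
python3 - <<'E'
from h import *
T=lambda u,v:(212+(u+.5)/3-.5,182+(v+.5)/3-.5)
q=onz('top',[T(411,136),T(391,221),T(319,205),T(337,121)],.142);print(np.round(st(q),1),np.round(st(q).mean(0),1))
for a in[(-2,-19,200,15),(-2,-19,133,15),(-2,20,133,20),(-2,56,133,25),(-2,56,230,25)]: print(np.round(ctrl.ik(*pose(*a)),1))
ctrl.goto(*pose(-2,-19,200,15))
print(ctrl.current_t(),ctrl.current_grip_width(),st(ctrl.current_tool_pos()),st(pose(-2,-19,200,15)[0]))
p=np.array(ctrl.current_tool_pos());R=np.array(ctrl.current_eef_rot())
w=ctrl.read_camera('wrist');cv2.imwrite('pics/w1.png',w);np.savez('w1.npz',p=p,R=R)
cv2.imwrite('pics/s1.png',ctrl.read_camera('scene'))
E
```

```text
[[ 20.6 -18.5 142. ]
 [-26.2  -5.7 142. ]
 [-16.2  33.6 142. ]
 [ 30.2  22.1 142. ]] [  2.1   7.9 142. ]
[  3.8  28.2  83.8 -16.1  68.9  96.6]
[  3.8  32.8  87.7 -17.2  60.8  99.3]
[ 10.2  34.5  86.7 -22.3  63.2 108. ]
[ 15.9  36.7  84.9 -26.6  66.8 115.3]
[ 15.9  30.3  79.6 -25.   77.3 110. ]
2.5167 0.9997860120167349 [ -1.9984017   24.24451528 188.23125531] [ -2.          24.9496251  188.22373345]
```

View pics/w1.png

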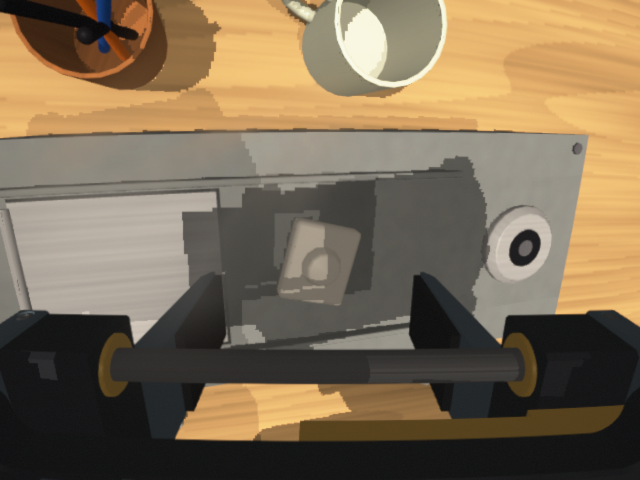

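Wrist view: the flap's free edge runs (218,190)–(230,345), the tag's rear edge is about (360,228)–(343,305), and the puck is at (522,246). The fingers straddle the tag. I'll check these against the first estimate.

```bash
python3 - <<'E'
from h import *
d=np.load('w1.npz');M=np.eye(4);M[:3,:3]=d['R'];M[:3,3]=d['p'];W=M@np.array(ctrl.camera_params('wrist')['T_tool_cam'])
f=lambda uv,z:np.round(st(onz('wrist',uv,z,W)),1).tolist()
print('flap',f([(218,190),(230,345)],.13));print('tag',f([(360,228),(343,305),(278,295),(296,220)],.140))
print('bolt',f([(577,148)],.13),'puck',f([(522,248)],.14))
print(st(ctrl.current_tool_pos()),ctrl.current_contact_force())
# dome height by two views: top camera and wrist
o1,d1=ray('top',[(212+364.5/3-.5,182+169.5/3-.5)]);o2,d2=ray('wrist',[(320,263)],W);p,e=tri(o1,d1[0],o2,d2[0]);print('dome',st(p),e)
E
```

```text
flap [[47.5, 66.6, 130.0], [-52.7, 66.8, 130.0]]
tag [[22.0, -15.9, 140.0], [-28.6, -6.0, 140.0], [-16.5, 35.9, 140.0], [29.6, 23.9, 140.0]]
bolt [[68.9, -190.2, 130.0]] puck [[-1.5, -142.3, 140.0]]
[ -1.98132357  24.24294803 188.24508081] [ 0.71014649 -0.57243279 -0.00552512]
dome [  2.65534081   8.99045938 141.59330796] 0.0019184221144222346
```

Agreement is within 2–3 mm. Now descend: the front finger opens the flap and the rear finger lands behind the tag.

```bash
python3 - <<'E'
from h import *
print(ctrl.move_l(pose(-2,-19,150,15)[0],vel=.08,contact_N=15),ctrl.current_contact_force())
print(ctrl.move_l(pose(-2,-19,133.5,15)[0],vel=.04,contact_N=15),ctrl.current_contact_force())
print(ctrl.current_t(),st(ctrl.current_tool_pos())-st(pose(-2,-19,133.5,15)[0]))
w=ctrl.read_camera('wrist');s=ctrl.read_camera('scene');s=cv2.resize(s[140:340,200:420],(528,480),interpolation=cv2.INTER_CUBIC)
cv2.imwrite('pics/m1.png',cv2.resize(np.hstack([w,s]),(800,329)))
E
```

```text
False [-2.69399261  0.42845155  1.28305023]
False [-0.31344471  0.15951841  2.32165354]
3.95 [-0.05347156 -0.11135091 -0.13106354]
```

View pics/m1.png

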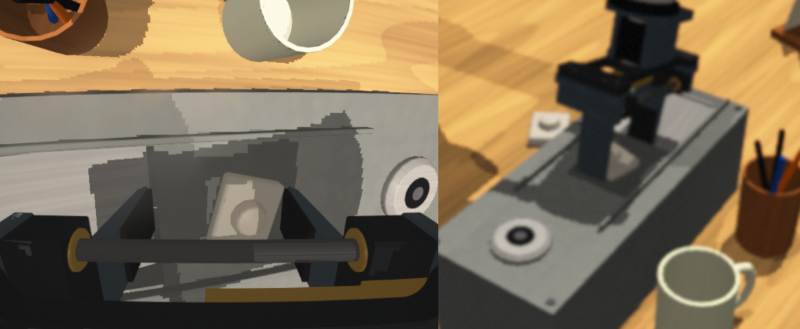

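Left (wrist): the rear finger stands clear behind the tag at (255,205) and the front finger holds the flap down. Right (scene): the same. Now push while tilting deeper.

```bash
python3 - <<'E'
from h import *
for a in[(-1,0,133.5,17.5),(0,20,133.5,20),(0,38,133.5,22.5),(0,55,133.5,25)]:
    p,R=pose(*a); print(ctrl.move_l(p,vel=.04,ori=R,contact_N=20),np.round(ctrl.current_contact_force(),1),np.round(st(ctrl.current_tool_pos())-st(p),2),ctrl.current_t())
ctrl.sleep(.5)
w=ctrl.read_camera('wrist');s=ctrl.read_camera('scene');s=cv2.resize(s[140:340,200:420],(528,480),interpolation=cv2.INTER_CUBIC)
cv2.imwrite('pics/m2.png',cv2.resize(np.hstack([w,s]),(800,329)))
E
```

```text
False [0.3 0.6 2.2] [ 0.07  0.48 -0.03] 4.6667
False [-0.1  1.1  3.9] [ 0.03  0.53 -0.07] 5.3
False [-2.2  0.4  5.4] [-0.08  0.36 -0.05] 5.8833
False [-1.  -5.7  2.9] [-0.11 -0.35 -0.05] 6.4417
```

View pics/m2.png

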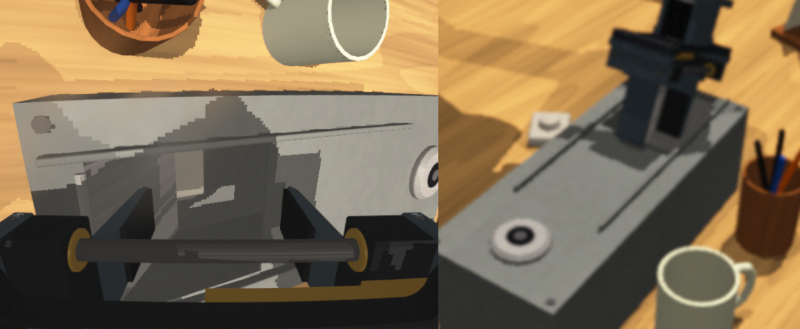

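The flap is open and the tag is gone from the landing. A pale shape at (210,195) may be the tag inside, so I'll enlarge before releasing.

```bash
python3 - <<'E'
from h import *
w=ctrl.read_camera('wrist')[180:420,180:480]
cv2.imwrite('pics/m3.png',cv2.resize(cv2.convertScaleAbs(w,alpha=1.3),(750,600),interpolation=cv2.INTER_CUBIC));print(ctrl.current_contact_force())
E
```

```text
[-1.14864476 -5.57350246  3.37075667]
```

View pics/m3.png

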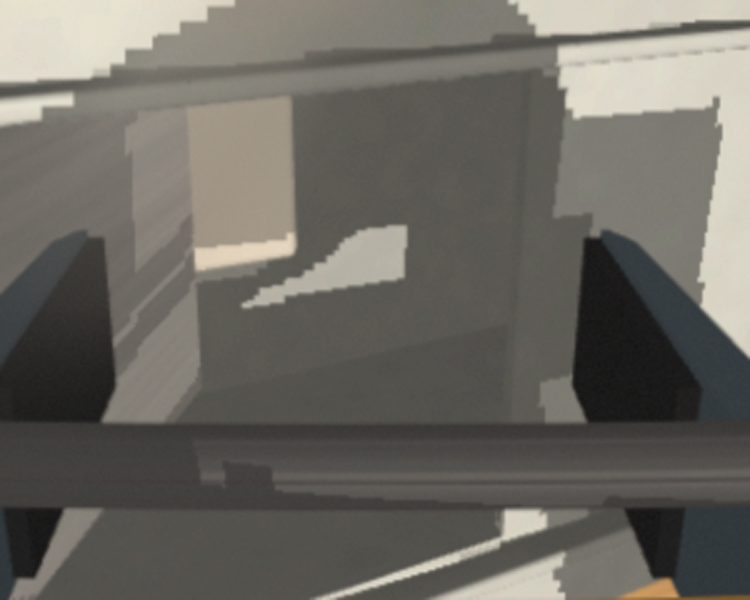

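Inside, the tag's pale shell shows at crop (240,180), partly behind the flap's free edge and below deck level. I'll check its position on the floor, then lift straight out.

```bash
python3 - <<'E'
from h import *
M=np.eye(4);M[:3,:3]=ctrl.current_eef_rot();M[:3,3]=ctrl.current_tool_pos();W=M@np.array(ctrl.camera_params('wrist')['T_tool_cam'])
f=lambda uv,z:np.round(st(onz('wrist',uv,z,W)),1).tolist()
px=[(180+u/2.5,180+v/2.5) for u,v in((291,98),(296,238),(195,250),(190,108))];print(f(px,.015),f(px,.05))
print(ctrl.move_l(pose(0,55,200,25)[0],vel=.06,contact_N=25),ctrl.current_contact_force())
ctrl.move_l(pose(0,40,290,25)[0],vel=.15); p,R=pose(0,-120,330,5); ctrl.move_l(p,vel=.2,ori=R); ctrl.sleep(.3)
print(ctrl.current_t(),ctrl.current_contact_force())
w=ctrl.read_camera('wrist');s=ctrl.read_camera('scene');s=cv2.resize(s[140:340,200:420],(528,480),interpolation=cv2.INTER_CUBIC)
cv2.imwrite('pics/m4.png',cv2.resize(np.hstack([cv2.resize(ctrl.read_camera('top')[100:400,180:480],(528,480)),s]),(800,364)))
E
```

```text
[[18.4, 65.8, 15.0], [-25.5, 64.9, 15.0], [-23.9, 96.7, 15.0], [18.7, 96.1, 15.0]] [[27.5, 79.8, 50.0], [-10.4, 79.0, 50.0], [-9.0, 106.5, 50.0], [27.7, 106.0, 50.0]]
False [ 0.33508849  0.47168359 -0.60741483]
10.3833 [0.49714002 0.30143198 0.34503036]
```

View pics/m4.png

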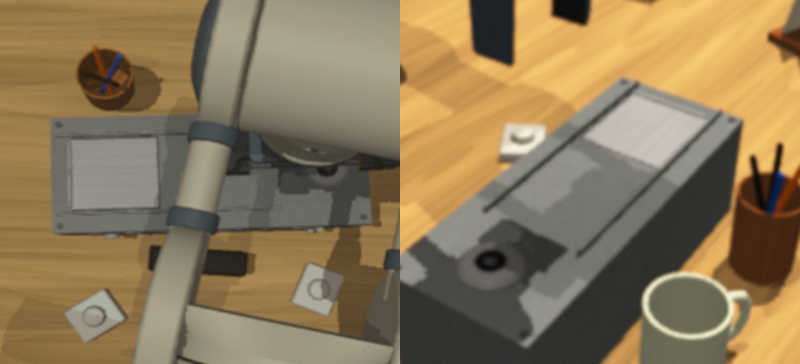

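The flap is shut flush, the deck is empty, and the mug, pen pot and stapler are where they were. The arm is clear.

```bash
python3 -c "
from bench import ctrl
print(ctrl.sign_off())"
```

```text
the job is handed in; nothing more can be done
None
```

The tag was pushed in and fell to the box floor while the flap was held open; the flap then sprang shut, nothing else was moved, and I handed the job in at about 10.5 s.

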